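# Lay out the removed power-supply parts on their outline tiles

### The job

Four parts taken off a power-supply board lie about the repair bench: carry each one to the black tile whose coloured outline matches it (blue round capacitor, finned heat sink, green terminal block, yellow transformer) and set it down upright, centred in its outline and square with it; nothing may be dropped. Leave the solder spool and the flux jar where they stand.

Things in the scene. Friction and masses are not known exactly. Their poses are not given: they have to be found in the camera images.
- capacitor: Electrolytic capacitor standing upright: a blue cylinder of 35 mm diameter with a silvery top, 45 mm tall, about 60 g, loose. Origin: centre of its underside; z up along its axis. Its yaw does not matter.
- heatsink: Aluminium heat sink with upright fins, 60 mm (its x) x 40 mm (its y) x 28 mm tall, about 120 g, loose. The fins run along x; grip it across y (40 mm) on the outer fins. Origin: centre of its underside; z up. A half turn makes no difference.
- terminal: Green screw-terminal block, 70 mm (its x) x 20 mm (its y) x 22 mm tall, six screws in a row along the top, about 45 g, loose. Grip it across y (20 mm). Origin: centre of its underside; z up. Either way round is right on its outline.
- transformer: Small square transformer, 38 mm (x) x 38 mm (y): black foot 8 mm tall, yellow band from 8 to 26 mm, dark core bar 18 mm wide along x on top up to 32 mm; about 110 g, loose. Grip the yellow band across x or y (38 mm). Origin: centre of its underside; z up. Any quarter turn is right on its outline.
- tile_capacitor: Black square rubber tile, 90 x 90 mm, 5 mm thick, fixed to the bench (it cannot move), with a flat blue ring of 45 mm outer diameter in its middle: the place of the capacitor. Origin: centre of its underside, on the bench; z up. Yaw does not matter.
- tile_heatsink: Black square rubber tile, 90 x 90 mm, 5 mm thick, fixed to the bench (it cannot move), with a flat white rectangular outline, 70 mm along its x and 50 mm along its y in its middle: the place of the heat sink. Origin: centre of its underside, on the bench; z up. The heat sink's long side goes along this x.
- tile_terminal: Black square rubber tile, 90 x 90 mm, 5 mm thick, fixed to the bench (it cannot move), with a flat long narrow green outline, 80 mm along its x and 30 mm along its y in its middle: the place of the terminal block. Origin: centre of its underside, on the bench; z up. The block's long side goes along this x.
- tile_transformer: Black square rubber tile, 90 x 90 mm, 5 mm thick, fixed to the bench (it cannot move), with a flat yellow square outline, 48 x 48 mm in its middle: the place of the transformer. Origin: centre of its underside, on the bench; z up. The transformer's sides go parallel to this x and y.
- spool: Solder spool standing on its flange: red flanges of 52 mm diameter, silvery winding, 38 mm tall, loose bystander. Origin: centre of its underside. A steel screw dish (56 mm across, up to 16 mm tall) lies elsewhere among the things, at least 85 mm from the centre of any part or tile.
- flux_jar: Flux jar, amber glass with white lid, 44 mm diameter, 38 mm tall, loose bystander. Origin: centre of its underside.

How it is judged:
At the end, for the whole second after the job is handed in: Each part rests on the tile with its own outline, centre within 12 mm of the tile's centre, underside 2 to 9 mm above the bench, upright within 0.12 rad, sides parallel to the outline within 0.25 rad (either way round; transformer any quarter turn; capacitor any yaw), at rest (horizontal distance between capacitor and tile_capacitor below 0.012 m and z of capacitor in the frame of tile_capacitor between 0.002 and 0.009 m and angle between each of capacitor, heatsink, terminal, transformer's own z axis and vertical below 0.12 rad and linear speed of each of capacitor, heatsink, terminal, transformer below 0.02 m/s and angular speed of each of capacitor, heatsink, terminal, transformer below 0.2 rad/s and horizontal distance between heatsink and tile_heatsink below 0.012 m and z of heatsink in the frame of tile_heatsink between 0.002 and 0.009 m and angle between the x axis of heatsink and the x axis of tile_heatsink, either way round below 0.25 rad and horizontal distance between terminal and tile_terminal below 0.012 m and z of terminal in the frame of tile_terminal between 0.002 and 0.009 m and angle between the x axis of terminal and the x axis of tile_terminal, either way round below 0.25 rad and horizontal distance between transformer and tile_transformer below 0.012 m and z of transformer in the frame of tile_transformer between 0.002 and 0.009 m and (angle between the x axis of transformer and the x axis of tile_transformer, either way round below 0.25 rad or angle between the x axis of transformer and the y axis of tile_transformer, either way round below 0.25 rad)); the robot touches nothing.
It fails at once if the solder spool is shifted by more than 20 mm or knocked over (distance of spool from where it was at the start of the episode above 0.02 m or angle between spool's own z axis and vertical above 0.5 rad).
It fails at once if the flux jar is shifted by more than 20 mm or knocked over (distance of flux_jar from where it was at the start of the episode above 0.02 m or angle between flux_jar's own z axis and vertical above 0.5 rad).
It fails at once if a part is dropped or thrown: not held by the fingers, more than 40 mm up and faster than 0.6 m/s ((height (world z) of capacitor above 0.04 m and linear speed of capacitor above 0.6 m/s and contact force between capacitor and the fingers below 0.01 N) or (height (world z) of heatsink above 0.04 m and linear speed of heatsink above 0.6 m/s and contact force between heatsink and the fingers below 0.01 N) or (height (world z) of terminal above 0.04 m and linear speed of terminal above 0.6 m/s and contact force between terminal and the fingers below 0.01 N) or (height (world z) of transformer above 0.04 m and linear speed of transformer above 0.6 m/s and contact force between transformer and the fingers below 0.01 N)).
It also fails if it takes over 102 s, if anything falls off the work surface, if the arm or the gripper's body presses on something with over 40 N, if the wrist force passes 120 N, or if a joint passes its speed limit or range.

### The arm

A 6-joint arm with a two-finger parallel gripper is mounted at the origin on the work surface. World frame = base frame: x ahead of the robot, y to its left, z up, the work surface at z = 0. Lengths are in m, angles in rad, forces in N, time in s.
With the tool pointing down it reaches from about 0.35 to 1 m from the base axis. Payload 7.1 kg.
Tool frame: the origin (TCP) lies at the very end of the fingers, on their centre line; the grasp point (between the pads) lies 19 mm behind it; z points along the fingers, y is the line along which they close (so a half turn about z gives the same grasp; the last joint's range is limited). The gripper opens to 85 mm and grips with 20 to 120 N. Pads are 22 mm wide; open, the fingers measure 114 mm over their backs; the gripper's body (76 mm by 85 mm) begins 54 mm behind the grasp point. The pads swing forward as they close: fully open they stand 13 mm farther back than shut.
Start: joints at [-1.188, 0.423, 1.63, -0, 1.089, -0.019], TCP at [0.244, -0.575, 0.231] pointing down, gripper open.
Joint ranges: [-3, 3], [-0.9, 2.11], [0.09, 2.58], [-1.31, 4.45], [0.11, 2.69], [-2.54, 2.54]. Speed limits (rad/s): [2.39, 2.39, 3.01, 3.14, 3.14, 3.14].

### API

Orientations are given as a rotation vector (axis times angle).
In Python, from rig import arm gives the robot as it stands. The module is installed in compiled form; this text tells all that it offers.
- The arm moves only by the shell command python3 -m handwheel 'ROWS' [OPENING] [FORCE]. ROWS is text: rows parted by semicolons, each of 6 numbers parted by spaces: the shift along the world's x, y, z in units of 100 mm (1.0 is 100 mm), then the turn, a rotation vector about the world's x, y, z in units of pi/4 rad (1.0 is pi/4 rad). In form: x y z ax ay az; .... A call has 1 to 8 rows; each row is the pose to reach, as a shift and turn from the pose commanded when the call began; what a row does not reach only later rows make up. A row lasts 1/10 s, in which the tool goes at most 50 mm and 8.59 degrees, less where a joint would pass 70% of its speed; a pose out of reach is approached as far as the arm can. A call with a number of a shift or a turn outside -1 to 1 is refused whole. A call with a gripper value outside its range is refused whole. OPENING is the opening, from 0 (shut) to 1 (fully open), set as the call begins (- or left out, the last holds). The fingers move at their own pace and stop on an object; FORCE is the grip in N (left out, the last holds). Time passes only in rows, so rows that repeat a pose let the fingers close. It gives the time, the measured TCP pose, the force, the opening and the grip force at its end, in the units of the state.
- arm.observe(): the state, without advancing time (a new reading comes with each control period).
- arm.get_image(name): name is "scene" or "top" or "wrist"; returns the picture (480x640x3 uint8, blue, green, red); there is no depth.
- arm.camera_model(name): a dict with "intrinsics" (3x3 intrinsics, pixels), "k1" (the pictures are not rectified: a ray, as slopes to the right and down, at radius r is drawn at 1 + k1 r^2 times it, then the intrinsics apply), "R" (3x3) and "t" (3): a world point X has camera coordinates R X + t. Camera axes: x right, y down, z forward; pixel columns grow to the right and rows downward; lengths in m; the calibration is good to about 2 mm. A picture is of the moment at which its call begins: read the wrist's pose just before it. camera_model takes no time and is no camera call; for the wrist camera it gives the pose at the moment of the call.
- arm.finish_job(): hands the job in; it is judged then, once.
The state is a dict: "time": time; "joints": joint angles; "joint_vel": joint speeds; "joint_torque": joint torques, N m; "ee_pos": TCP position; "eef_rot": TCP orientation; "force": force on the tool from outside, world axes, zero at the start; "wrist_torque": the same for the moment, N m; "opening": finger opening in m; "grasp_force": force on a finger pad.
Only numpy, scipy, OpenCV 4.12 (cv2) and the standard library are available. Lean on these libraries where they do the work, as an engineer would, in place of code of your own. Each camera call takes 0.05 s, during which the arm holds its last target. There are 200 camera calls.

## Working session

There is one attempt and no reset: what is moved stays moved. The work goes in short steps, Python scripts to look and compute and a shell command to move; the robot and the scene stay as the last step left them, time stands still between calls to the robot, and variables do not carry over. Pictures are saved under pics/ and viewed, at most 14 in all, crops included, and the job is handed in when it is done.

```bash
mkdir -p pics
python3 - <<'E'
from rig import arm
import cv2,numpy as np
s=arm.observe();print(s)
for n in("top","scene"):
    cv2.imwrite(f"pics/{n}0.png",arm.get_image(n))
    print({k:np.round(v,4).tolist() for k,v in arm.camera_model(n).items()})
E
```

```text
{'time': 0.0, 'joints': array([-1.18801352e+00,  4.23840557e-01,  1.63075135e+00,  1.41558699e-05,
        1.08858232e+00, -1.90173252e-02]), 'joint_vel': array([ 0.00048717, -0.00184191, -0.00186456, -0.00041148, -0.00241121,
       -0.00020186]), 'joint_torque': array([ 1.10912180e-03, -5.57385671e+01, -2.81734192e+01,  5.97833923e-05,
        7.61093834e-03, -4.01540518e-06]), 'ee_pos': array([ 0.24422382, -0.57468105,  0.23052177]), 'eef_rot': array([-3.07688256e+00, -6.26588161e-01,  4.29788368e-04]), 'force': array([ 0.67722002, -0.06013539,  0.95926121]), 'wrist_torque': array([-0.00227444,  0.0345942 , -0.00943644]), 'grasp_force': 0.0, 'opening': 0.08544508000934888}
{'intrinsics': [[496.5613, 0.0, 310.6868], [0.0, 496.5613, 249.5047], [0.0, 0.0, 1.0]], 'k1': -0.0125, 'R': [[0.0502, -0.9987, -0.0017], [-0.9788, -0.0488, -0.1987], [0.1984, 0.0116, -0.9801]], 't': [-0.0207, 0.5303, 0.944]}
{'intrinsics': [[438.0284, 0.0, 326.6129], [0.0, 438.0284, 243.5628], [0.0, 0.0, 1.0]], 'k1': -0.0555, 'R': [[0.5552, 0.8315, 0.0166], [0.6632, -0.4306, -0.6121], [-0.5018, 0.3509, -0.7906]], 't': [-0.2808, -0.3451, 1.0848]}
```

View pics/top0.png

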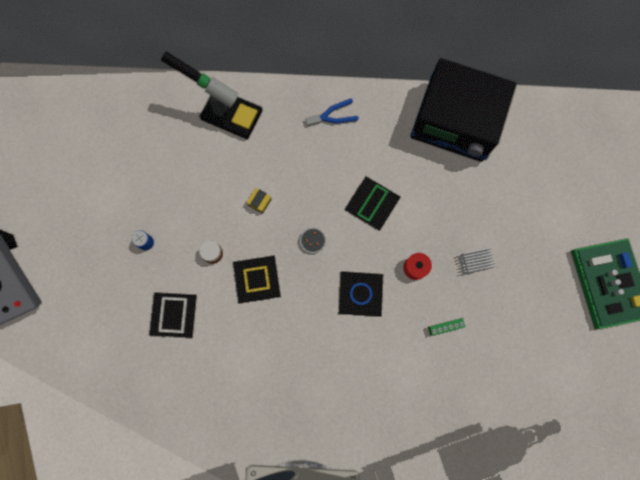

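View pics/scene0.png

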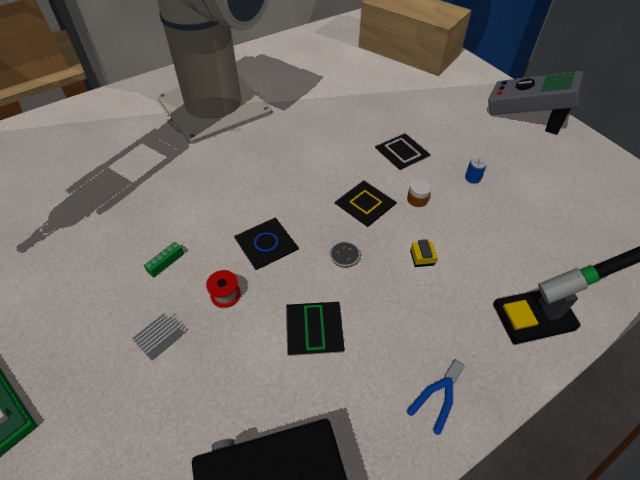

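The top view shows all four parts and tiles: capacitor (142,240), transformer (259,201), heat sink (476,262), terminal (446,327), with the tiles at (173,315), (257,279), (361,294) and (372,203). Spool is at (418,266), jar at (210,252) and dish at (313,241). I'll enlarge it to get accurate readings.

```bash
cat > h.py <<'E'
from rig import arm
import cv2,numpy as np
from scipy.spatial.transform import Rotation as Rn
def pix2w(cm,uv,z):
    K,k1=np.array(cm["intrinsics"]),cm["k1"]; R,t=np.array(cm["R"]),np.array(cm["t"])
    p=cv2.undistortPoints(np.array(uv,float).reshape(-1,1,2),K,np.array([k1,0,0,0.])).reshape(-1,2)
    d=np.c_[p,np.ones(len(p))]@R; c=-R.T@t
    return c+d*((z-c[2])/d[:,2])[:,None]
def w2pix(cm,X):
    R,t=np.array(cm["R"]),np.array(cm["t"])
    return cv2.projectPoints(np.array(X,float).reshape(-1,1,3),cv2.Rodrigues(R)[0],t,np.array(cm["intrinsics"]),np.array([cm["k1"],0,0,0.]))[0].reshape(-1,2)
E
python3 - <<'E'
from h import *
im=cv2.imread("pics/top0.png")
a=cv2.resize(im[180:345,125:285],None,fx=3.6,fy=3.6,interpolation=cv2.INTER_CUBIC)
b=cv2.resize(im[170:350,330:505],None,fx=3.3,fy=3.3,interpolation=cv2.INTER_CUBIC)
cv2.imwrite("pics/ca.png",a);cv2.imwrite("pics/cb.png",b)
E
```

```text
(no output)
```

View pics/ca.png

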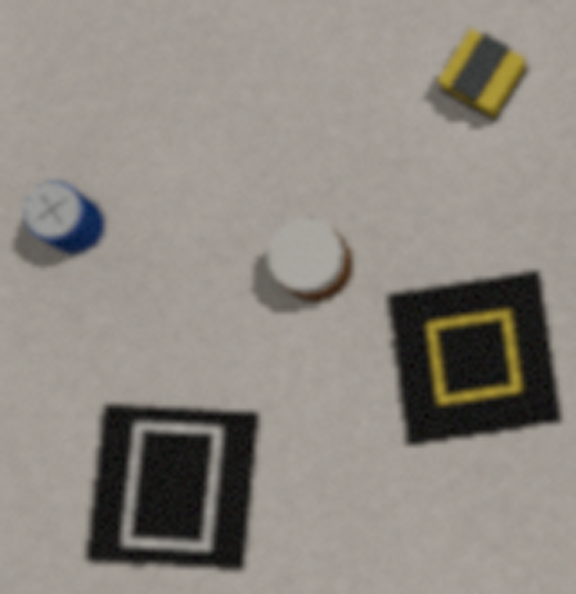

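View pics/cb.png

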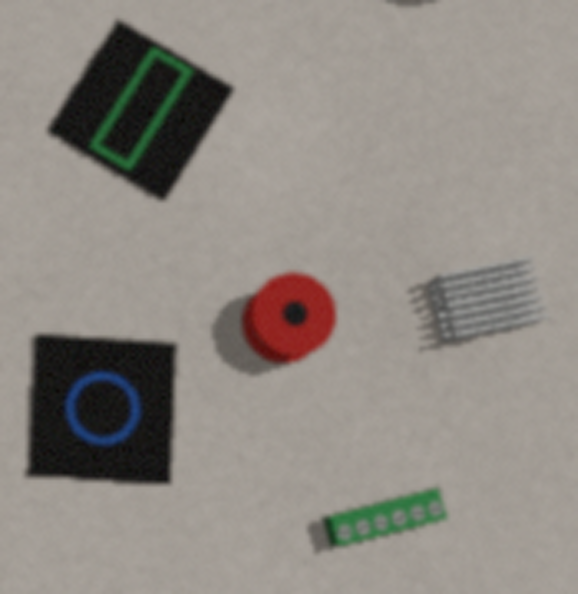

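Run:
```python
from h import *
cm=arm.camera_model("top")
def A(p):return [(125+(x+.5)/3.6-.5,180+(y+.5)/3.6-.5) for x,y in p]
def B(p):return [(330+(x+.5)/3.3-.5,170+(y+.5)/3.3-.5) for x,y in p]
def q(n,uv,z):
    w=pix2w(cm,uv,z)[:,:2]; c=w.mean(0)
    s=""
    if len(w)>1:
        e=np.roll(w,-1,0)-w; s=(np.round(np.hypot(*e.T)*1000,0),np.round(np.degrees(np.arctan2(e[:,1],e[:,0])),1))
    print(n,np.round(c,4),"r=%.3f"%np.hypot(*c),s)
q("cap",A([(53,209)]),.045)
q("jar",A([(306,256)]),.038)
q("trafo",A([(472,30),(526,68),(496,118),(440,78)]),.026)
q("bar",A([(484,34),(510,44),(482,102),(455,90)]),.032)
q("t_hs",A([(105,405),(258,413),(243,569),(88,560)]),.005)
q("t_hs o",A([(132,422),(224,426),(212,552),(121,547)]),.005)
q("t_tr",A([(389,296),(538,272),(560,420),(408,443)]),.005)
q("t_term",B([(119,20),(233,89),(163,199),(49,129)]),.005)
q("t_term o",B([(154,46),(193,71),(130,171),(91,147)]),.005)
q("t_cap",B([(35,335),(176,345),(170,483),(27,474)]),.005)
q("ring",B([(103,408)]),.005)
q("spool",B([(294,316)]),.038)
q("hs",B([(438,278),(530,262),(543,320),(448,345)]),.028)
q("term",B([(330,518),(440,488),(447,520),(335,547)]),.022)
u=w2pix(cm,[0,0,0]);print(u)
m=arm.camera_model("wrist");print(m["intrinsics"],m["k1"],"cam",-m["R"].T@m["t"],m["R"])
```

```text
cap [0.5395 0.3561] r=0.646 
jar [0.5209 0.2118] r=0.562 
trafo [0.637  0.1204] r=0.648 (array([40., 35., 41., 35.]), array([-123.1,  153.6,   56.7,  -28.7]))
bar [0.6388 0.1203] r=0.650 (array([16., 38., 17., 38.]), array([-108.9,  158.9,   68.3,  -22.5]))
t_hs [0.3898 0.2826] r=0.481 (array([89., 89., 88., 88.]), array([-9.01e+01,  1.80e+02,  8.97e+01,  1.00e-01]))
t_hs o [0.3896 0.2833] r=0.482 (array([53., 72., 52., 71.]), array([ -89.6, -179.8,   89.8,    1.2]))
t_tr [0.4725 0.1165] r=0.487 (array([88., 88., 88., 87.]), array([ -77.8, -168. ,  101.5,   11.9]))
t_term [ 0.6497 -0.1208] r=0.661 (array([87., 88., 86., 88.]), array([-120. ,  150. ,   60.1,  -29.4]))
t_term o [ 0.65   -0.1216] r=0.661 (array([30., 80., 30., 81.]), array([-121.5,  150.5,   60. ,  -29. ]))
t_cap [ 0.4528 -0.1014] r=0.464 (array([89., 87., 89., 88.]), array([-91.3, 178.8,  89.3,  -1. ]))
ring [ 0.4532 -0.102 ] r=0.465 
spool [ 0.5118 -0.2144] r=0.555 
hs [ 0.5291 -0.3382] r=0.628 (array([59., 37., 62., 42.]), array([ -77.2, -168.7,  107.5,    7.8]))
term [ 0.3925 -0.276 ] r=0.480 (array([71., 20., 71., 18.]), array([ -72.3, -168. ,  106. ,   10.2]))
[[299.82825606 527.35804819]]
[[337.22899875   0.         316.34379249]
 [  0.         337.22899875 239.32241489]
 [  0.           0.           1.        ]] -0.045510250541441644 cam [ 0.3070377  -0.5466435   0.37337766] [[ 3.90366085e-01 -9.20659450e-01 -7.04990317e-04]
 [-8.86911669e-01 -3.76261995e-01  2.67982469e-01]
 [-2.46985853e-01 -1.03986003e-01 -9.63423531e-01]]
```

Measured sizes agree with the given ones (tiles 88–89 mm, terminal 71×20, outline 80×30). I'll start with the terminal: hover above it, turned +84° in three calls.

```bash
python3 -m handwheel '0.1 0.2 -0.04 0 0 0.12; 0.2 0.4 -0.1 0 0 0.24; 0.3 0.6 -0.2 0 0 0.36; 0.4 0.8 -0.25 0 0 0.48; 0.5 1 -0.3 0 0 0.62'
python3 -m handwheel '0.1 0.2 -0.06 0 0 0.12; 0.2 0.4 -0.12 0 0 0.24; 0.3 0.6 -0.18 0 0 0.36; 0.4 0.8 -0.25 0 0 0.48; 0.5 1 -0.3 0 0 0.62'
python3 -m handwheel '0.1 0.2 -0.06 0 0 0.12; 0.2 0.4 -0.12 0 0 0.24; 0.3 0.6 -0.18 0 0 0.36; 0.4 0.8 -0.25 0 0 0.48; 0.485 0.99 -0.3 0 0 0.62; 0.485 0.99 -0.3 0 0 0.62; 0.485 0.99 -0.3 0 0 0.62'
cat >> h.py <<'E'
def st():
    s=arm.observe();M=Rn.from_rotvec(s["eef_rot"]).as_matrix()
    print("t %.2f tcp"%s["time"],np.round(s["ee_pos"],4),"phi %.1f"%np.degrees(np.arctan2(M[1,1],M[0,1])),"toolz",np.round(M[:,2],3),"open %.4f gf %.1f"%(s["opening"],s["grasp_force"]),"F",np.round(s["force"],1),"q",np.round(s["joints"],2))
    return s
E
python3 - <<'E'
from h import *
st();m=arm.camera_model("wrist");cv2.imwrite("pics/w1.png",arm.get_image("wrist"))
np.savez("w1.npz",**m)
E
```

```text
time: 0.6
ee_pos: [0.2945, -0.474, 0.2006]
eef_rot: [-2.833, -1.356, 0.0]
force: [0.8, -0.4, -0.3]
opening: 0.0854
grasp_force: 0.0
time: 1.1
ee_pos: [0.3445, -0.3741, 0.1707]
eef_rot: [-2.423, -1.999, -0.0]
force: [-0.2, -0.1, 0.2]
opening: 0.0855
grasp_force: 0.0
time: 1.8
ee_pos: [0.3929, -0.2761, 0.1412]
eef_rot: [-1.876, -2.52, 0.0]
force: [-0.0, 0.2, -0.2]
opening: 0.0848
grasp_force: 0.0
t 1.80 tcp [ 0.3929 -0.2761  0.1412] phi 16.7 toolz [-0.  0. -1.] open 0.0848 gf 0.0 F [-0.   0.2 -0.2] q [-0.64  0.35  2.01 -0.    0.78 -0.93]
```

View pics/w1.png

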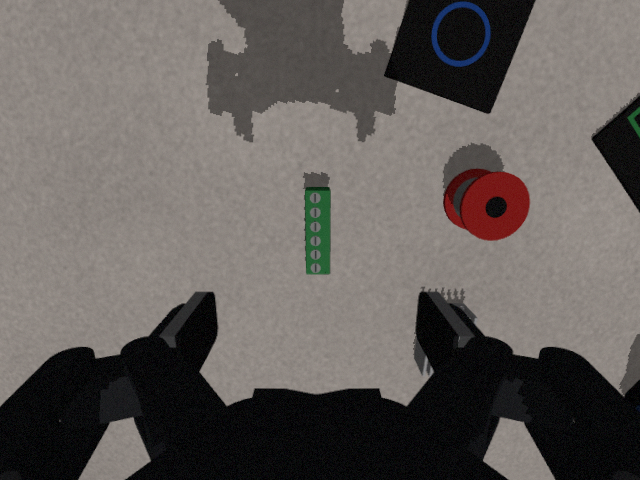

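Terminal top in the wrist view spans (305,189)–(330,274) and lines up with the image columns, so the yaw is right. The cap ring is at (461,34) and the spool top at (496,207).

Run:
```python
from h import *
m=dict(np.load("w1.npz"))
w=pix2w(m,[(305,189),(329,189),(330,274),(306,274)],.022);print(w.round(4),w.mean(0))
d=w[2]-w[1];print(np.degrees(np.arctan2(d[1],d[0])),np.hypot(*d[:2]))
print(pix2w(m,[(461,34)],.005),pix2w(m,[(496,207)],.038))
```

```text
[[ 0.3746 -0.2431  0.022 ]
 [ 0.3924 -0.2378  0.022 ]
 [ 0.414  -0.3048  0.022 ]
 [ 0.3949 -0.3105  0.022 ]] [ 0.39400839 -0.27403301  0.022     ]
-72.12686679934052 0.07040167573686432
[[ 0.45427662 -0.0993803   0.005     ]] [[ 0.51480323 -0.21265054  0.038     ]]
```

```bash
python3 -m handwheel '0 0.01 -0.2 0 0 0.01; 0 0.01 -0.4 0 0 0.01; 0 0.01 -0.6 0 0 0.01; 0 0.01 -0.8 0 0 0.01; 0 0.01 -1 0 0 0.01'
python3 -m handwheel '0 0 -0.1 0 0 0; 0 0 -0.2 0 0 0; 0 0 -0.3 0 0 0; 0 0 -0.38 0 0 0; 0 0 -0.38 0 0 0'
python3 -m handwheel '0 0 0 0 0 0; 0 0 0 0 0 0; 0 0 0 0 0 0; 0 0 0 0 0 0; 0 0 0 0 0 0; 0 0 0 0 0 0; 0 0 0 0 0 0; 0 0 0 0 0 0' 0 40
python3 -m handwheel '0 0 0 0 0 0; 0 0 0.05 0 0 0; 0 0 0.1 0 0 0; 0 0 0.2 0 0 0'
python3 -c "from h import *;st()"
```

```text
time: 2.35
ee_pos: [0.393, -0.2765, 0.0409]
eef_rot: [1.868, 2.524, -0.0]
force: [0.1, 0.4, -0.5]
opening: 0.0854
grasp_force: 0.0
time: 2.85
ee_pos: [0.3926, -0.275, 0.0026]
eef_rot: [-1.864, -2.527, 0.0]
force: [-0.1, -0.5, -0.4]
opening: 0.0852
grasp_force: 0.0
time: 3.65
ee_pos: [0.3932, -0.2754, 0.0038]
eef_rot: [1.865, 2.528, 0.0]
force: [-1.2, 0.7, 5.9]
opening: 0.0189
grasp_force: 39.7
time: 4.05
ee_pos: [0.3926, -0.2749, 0.0235]
eef_rot: [-1.864, -2.527, -0.0]
force: [0.0, 0.8, -1.4]
opening: 0.019
grasp_force: 39.1
t 4.05 tcp [ 0.3926 -0.2749  0.0235] phi 17.2 toolz [-0.001  0.001 -1.   ] open 0.0190 gf 39.1 F [ 0.   0.8 -1.4] q [-0.64  0.58  2.05  0.    0.52 -0.94]
```

```bash
python3 -m handwheel '0 0 0.15 0 0 0; 0 0 0.4 0 0 0; 0 0 0.65 0 0 0; 0 0 0.9 0 0 0; 0 0 1 0 0 0'
python3 -m handwheel '0.15 0.08 0 0 0 0.05; 0.35 0.2 0 0 0 0.12; 0.55 0.3 0 0 0 0.2; 0.75 0.42 0 0 0 0.27; 0.86 0.51 0 0 0 0.32'
python3 -m handwheel '0.2 0.1 0 0 0 0.06; 0.4 0.22 0 0 0 0.14; 0.6 0.32 0 0 0 0.22; 0.75 0.42 0 0 0 0.27; 0.86 0.51 0 0 0 0.32'
python3 -m handwheel '0.2 0.1 0 0 0 0.06; 0.4 0.22 0 0 0 0.14; 0.6 0.32 0 0 0 0.22; 0.75 0.45 0 0 0 0.28; 0.86 0.52 0 0 0 0.32; 0.86 0.52 0 0 0 0.32'
python3 - <<'E'
from h import *
st();m=arm.camera_model("wrist");cv2.imwrite("pics/w2.png",arm.get_image("wrist"))
np.savez("w2.npz",**m)
E
```

```text
time: 4.55
ee_pos: [0.3939, -0.2759, 0.126]
eef_rot: [1.863, 2.525, 0.0]
force: [-0.2, 0.1, 0.8]
opening: 0.019
grasp_force: 39.1
time: 5.05
ee_pos: [0.4801, -0.2235, 0.1232]
eef_rot: [1.529, 2.744, 0.0]
force: [-0.7, -0.2, -0.4]
opening: 0.0192
grasp_force: 39.1
time: 5.55
ee_pos: [0.5655, -0.1725, 0.1231]
eef_rot: [-1.174, -2.913, 0.0]
force: [-0.2, -0.5, -1.1]
opening: 0.0189
grasp_force: 39.1
time: 6.15
ee_pos: [0.6519, -0.1201, 0.1232]
eef_rot: [0.8, 3.038, 0.0]
force: [-0.7, -0.3, -0.1]
opening: 0.0193
grasp_force: 39.1
t 6.15 tcp [ 0.6519 -0.1201  0.1232] phi 60.5 toolz [ 0. -0. -1.] open 0.0193 gf 39.1 F [-0.7 -0.3 -0.1] q [-0.2   0.6   1.61  0.    0.93 -1.26]
```

View pics/w2.png

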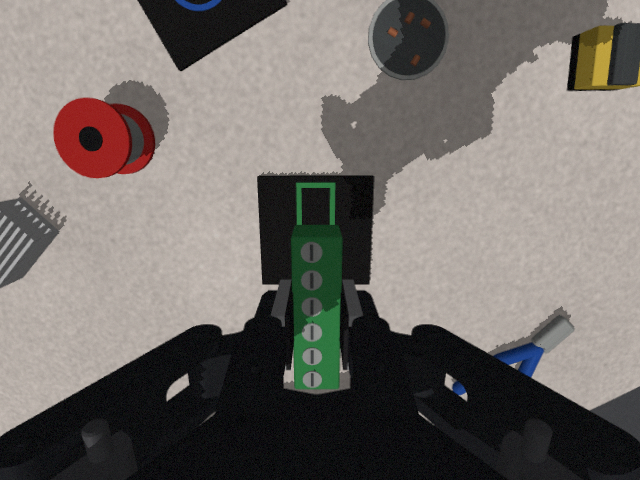

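The terminal is held straight over its tile; tile corners are at (258,177), (374,176), (370,284) and (263,284). The transformer is at the upper right edge.

Run:
```python
from h import *
m=dict(np.load("w2.npz"))
def show(uv,z):
    w=pix2w(m,uv,z);e=np.roll(w,-1,0)-w;print(w.mean(0).round(4),np.hypot(*e[:,:2].T).round(3),np.degrees(np.arctan2(e[:,1],e[:,0])).round(1))
show([(258,177),(374,176),(370,284),(263,284)],.005)
M=Rn.from_rotvec(arm.observe()["eef_rot"]).as_matrix();x=M[:,0]
print("x",x)
# held block end: far bottom? top far edge corners
show([(292,240),(342,240),(340,388),(294,388)],.123+.0183)
```

```text
[ 0.6514 -0.1182  0.005 ] [0.089 0.089 0.089 0.088] [  60.9  -29.1 -119.5  150.5]
x [-8.69503773e-01  4.93926053e-01  4.92814202e-04]
[ 0.6533 -0.1188  0.1413] [0.019 0.068 0.02  0.068] [  60.5  -29.1 -119.5  150. ]
```

```bash
python3 -m handwheel '-0.02 0.01 -0.2 0 0 0; -0.02 0.01 -0.4 0 0 0; -0.02 0.01 -0.6 0 0 0; -0.02 0.01 -0.8 0 0 0; -0.02 0.01 -0.95 0 0 0'
python3 -m handwheel '0 0 -0.08 0 0 0; 0 0 -0.14 0 0 0; 0 0 -0.18 0 0 0; 0 0 -0.2 0 0 0; 0 0 -0.2 0 0 0'
python3 -m handwheel '0 0 0 0 0 0; 0 0 0 0 0 0; 0 0 0 0 0 0; 0 0 0 0 0 0; 0 0 0 0 0 0; 0 0 0 0 0 0' 0.6
python3 -m handwheel '0 0 0.1 0 0 0; 0 0 0.3 0 0 0; 0 0 0.5 0 0 0; 0 0 0.75 0 0 0; 0 0 1 0 0 0' 1
python3 -c "from h import *;st()"
```

```text
time: 6.7
ee_pos: [0.6474, -0.1208, 0.027]
eef_rot: [-0.805, -3.035, 0.0]
force: [0.7, 0.4, -0.5]
opening: 0.0188
grasp_force: 39.1
time: 7.2
ee_pos: [0.6494, -0.1203, 0.009]
eef_rot: [0.803, 3.036, 0.0]
force: [-0.6, 0.5, 0.4]
opening: 0.0192
grasp_force: 39.1
time: 7.8
ee_pos: [0.6489, -0.1202, 0.0083]
eef_rot: [-0.803, -3.037, 0.0]
force: [-0.8, 0.2, 0.1]
opening: 0.0512
grasp_force: 0.0
time: 8.3
ee_pos: [0.6488, -0.1202, 0.1098]
eef_rot: [0.803, 3.037, -0.0]
force: [-0.1, 0.1, -0.4]
opening: 0.0856
grasp_force: 0.0
t 8.30 tcp [ 0.6488 -0.1202  0.1098] phi 60.4 toolz [ 0. -0. -1.] open 0.0856 gf 0.0 F [-0.1  0.1 -0.4] q [-0.2   0.62  1.62 -0.    0.9  -1.25]
```

```bash
python3 -m handwheel '-0.1 -0.18 0.04 0 0 -0.08; -0.2 -0.36 0.08 0 0 -0.17; -0.3 -0.54 0.1 0 0 -0.25; -0.4 -0.73 0.1 0 0 -0.34'
python3 -m handwheel '-0.1 -0.18 0.04 0 0 -0.08; -0.2 -0.36 0.08 0 0 -0.17; -0.3 -0.54 0.1 0 0 -0.25; -0.4 -0.73 0.1 0 0 -0.34'
python3 -m handwheel '-0.1 -0.18 0.04 0 0 -0.08; -0.2 -0.36 0.08 0 0 -0.17; -0.3 -0.54 0.1 0 0 -0.25; -0.4 -0.72 0.1 0 0 -0.34; -0.4 -0.72 0.1 0 0 -0.34; -0.4 -0.72 0.1 0 0 -0.34'
python3 - <<'E'
from h import *
st();m=arm.camera_model("wrist");cv2.imwrite("pics/w3.png",arm.get_image("wrist"))
np.savez("w3.npz",**m)
E
```

```text
time: 8.7
ee_pos: [0.6089, -0.1938, 0.1197]
eef_rot: [1.203, 2.9, 0.0]
force: [-0.9, -0.2, 0.2]
opening: 0.085
grasp_force: 0.0
time: 9.1
ee_pos: [0.5688, -0.267, 0.1295]
eef_rot: [1.579, 2.714, 0.0]
force: [0.6, 0.0, -0.2]
opening: 0.0855
grasp_force: 0.0
time: 9.7
ee_pos: [0.5289, -0.3384, 0.1389]
eef_rot: [1.924, 2.483, 0.0]
force: [0.7, -0.3, 0.1]
opening: 0.0856
grasp_force: 0.0
t 9.70 tcp [ 0.5289 -0.3384  0.1389] phi 14.5 toolz [ 0.001 -0.    -1.   ] open 0.0856 gf 0.0 F [ 0.7 -0.3  0.1] q [-0.59  0.54  1.68  0.    0.92 -0.84]
```

View pics/w3.png

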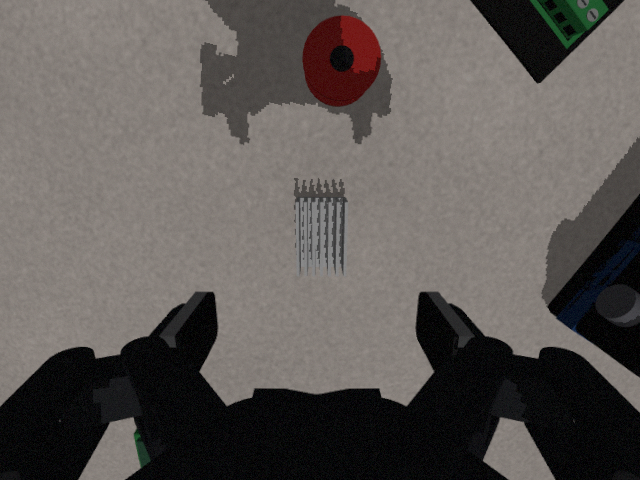

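The heat sink in the wrist view spans about (297,198)–(345,274), aligned with the columns. The spool is clear above at (342,60).

Run:
```python
from h import *
m=dict(np.load("w3.npz"))
print(pix2w(m,[(321,236)],.028),w2pix(m,[0.5289,-.3384,.028]))
im=cv2.imread("pics/w3.png");cv2.imwrite("pics/w3c.png",cv2.resize(im[170:285,270:375],None,fx=5,fy=5,interpolation=cv2.INTER_CUBIC))
```

```text
[[ 0.53275106 -0.33590466  0.028     ]] [[315.41224739 237.80460784]]
```

View pics/w3c.png

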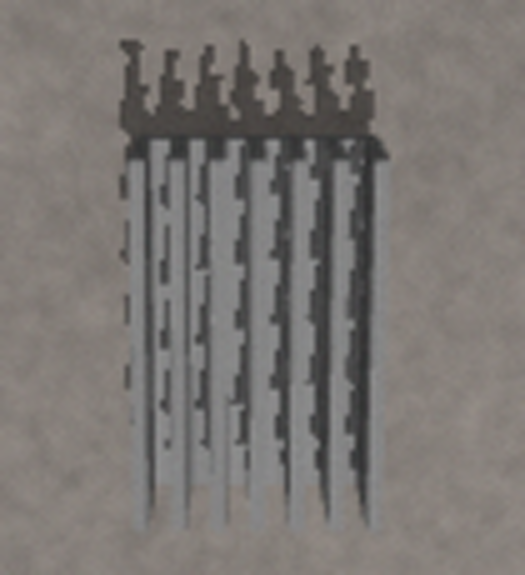

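```bash
python3 -m handwheel '0.03 0.01 -0.2 0 0 0; 0.03 0.01 -0.4 0 0 0; 0.03 0.01 -0.6 0 0 0; 0.03 0.01 -0.8 0 0 0; 0.03 0.01 -1 0 0 0'
python3 -m handwheel '0 0 -0.1 0 0 0; 0 0 -0.2 0 0 0; 0 0 -0.3 0 0 0; 0 0 -0.35 0 0 0; 0 0 -0.35 0 0 0'
python3 -m handwheel '0 0 0 0 0 0; 0 0 0 0 0 0; 0 0 0 0 0 0; 0 0 0 0 0 0; 0 0 0 0 0 0; 0 0 0 0 0 0; 0 0 0 0 0 0; 0 0 0 0 0 0' 0 50
python3 -m handwheel '0 0 0 0 0 0; 0 0 0.05 0 0 0; 0 0 0.1 0 0 0; 0 0 0.2 0 0 0'
python3 -c "from h import *;st()"
```

```text
time: 10.25
ee_pos: [0.5326, -0.3361, 0.0377]
eef_rot: [1.921, 2.486, 0.0]
force: [0.6, -0.6, 0.1]
opening: 0.0852
grasp_force: 0.0
time: 10.75
ee_pos: [0.5317, -0.337, 0.0029]
eef_rot: [-1.923, -2.483, 0.0]
force: [0.2, 0.2, -0.2]
opening: 0.0853
grasp_force: 0.0
time: 11.55
ee_pos: [0.5324, -0.3375, 0.0041]
eef_rot: [1.923, 2.483, 0.0]
force: [0.1, 0.8, 6.0]
opening: 0.039
grasp_force: 51.8
time: 11.95
ee_pos: [0.5313, -0.3368, 0.0231]
eef_rot: [-1.923, -2.482, 0.0]
force: [-0.1, -0.8, -1.7]
opening: 0.0395
grasp_force: 51.1
t 11.95 tcp [ 0.5313 -0.3368  0.0231] phi 14.5 toolz [-0.001  0.001 -1.   ] open 0.0395 gf 51.1 F [-0.1 -0.8 -1.7] q [-0.58  0.71  1.71  0.    0.72 -0.84]
```

```bash
python3 -m handwheel '0 0 0.15 0 0 0; 0 0 0.4 0 0 0; 0 0 0.65 0 0 0; 0 0 0.9 0 0 0; 0 0 1 0 0 0'
python3 -m handwheel '-0.03 0.12 0 0 0 0.03; -0.07 0.32 0 0 0 0.08; -0.12 0.54 0 0 0 0.15; -0.17 0.75 0 0 0 0.2; -0.2 0.9 0 0 0 0.24'
python3 -m handwheel '-0.04 0.18 0 0 0 0.05; -0.08 0.36 0 0 0 0.1; -0.12 0.54 0 0 0 0.15; -0.16 0.72 0 0 0 0.2; -0.2 0.9 0 0 0 0.24'
python3 -m handwheel '-0.04 0.18 0 0 0 0.05; -0.08 0.36 0 0 0 0.1; -0.12 0.54 0 0 0 0.15; -0.16 0.72 0 0 0 0.2; -0.2 0.9 0 0 0 0.24'
python3 -m handwheel '-0.04 0.18 0 0 0 0.05; -0.08 0.36 0 0 0 0.1; -0.12 0.54 0 0 0 0.15; -0.16 0.72 0 0 0 0.2; -0.2 0.9 0 0 0 0.24'
python3 -m handwheel '-0.04 0.18 0 0 0 0.05; -0.08 0.36 0 0 0 0.1; -0.12 0.54 0 0 0 0.15; -0.16 0.72 0 0 0 0.2; -0.2 0.9 0 0 0 0.24'
python3 -m handwheel '-0.04 0.18 0 0 0 0.05; -0.08 0.36 0 0 0 0.1; -0.12 0.54 0 0 0 0.15; -0.16 0.72 0 0 0 0.2; -0.2 0.9 0 0 0 0.24'
python3 -m handwheel '-0.04 0.18 0 0 0 0.05; -0.1 0.36 0 0 0 0.1; -0.15 0.54 0 0 0 0.15; -0.2 0.7 0 0 0 0.2; -0.22 0.8 0 0 0 0.24; -0.22 0.8 0 0 0 0.24; -0.22 0.8 0 0 0 0.24' | tail -6
python3 - <<'E'
from h import *
st();m=arm.camera_model("wrist");cv2.imwrite("pics/w4.png",arm.get_image("wrist"))
np.savez("w4.npz",**m)
E
```

```text
time: 12.45
ee_pos: [0.5333, -0.3381, 0.127]
eef_rot: [1.921, 2.48, 0.001]
force: [0.2, -0.8, -0.8]
opening: 0.0392
grasp_force: 51.1
time: 12.95
ee_pos: [0.5101, -0.2448, 0.122]
eef_rot: [-1.676, -2.653, 0.0]
force: [-0.9, -0.3, 0.2]
opening: 0.0395
grasp_force: 51.1
time: 13.45
ee_pos: [0.4916, -0.1557, 0.1234]
eef_rot: [1.42, 2.802, 0.0]
force: [0.3, 0.1, -1.3]
opening: 0.039
grasp_force: 51.1
time: 13.95
ee_pos: [0.4716, -0.0658, 0.1234]
eef_rot: [1.15, 2.923, 0.0]
force: [0.3, 0.0, -0.4]
opening: 0.0393
grasp_force: 51.1
time: 14.45
ee_pos: [0.4514, 0.0241, 0.1234]
eef_rot: [0.87, 3.018, 0.0]
force: [0.7, -0.1, -1.6]
opening: 0.0393
grasp_force: 51.1
time: 14.95
ee_pos: [0.4313, 0.1141, 0.1235]
eef_rot: [0.582, 3.087, 0.0]
force: [0.4, 0.6, -0.6]
opening: 0.0393
grasp_force: 51.1
time: 15.45
ee_pos: [0.4112, 0.204, 0.1234]
eef_rot: [0.289, 3.128, 0.0]
force: [0.2, -1.1, -0.8]
opening: 0.0392
grasp_force: 51.1
time: 16.15
ee_pos: [0.3897, 0.2827, 0.1233]
eef_rot: [0.002, -3.141, 0.0]
force: [0.1, 0.4, -1.2]
opening: 0.0391
grasp_force: 51.1
t 16.15 tcp [0.3897 0.2827 0.1233] phi 90.1 toolz [-0. -0. -1.] open 0.0391 gf 51.1 F [ 0.1  0.4 -1.2] q [ 0.6   0.38  2.02 -0.    0.74 -0.97]
```

View pics/w4.png

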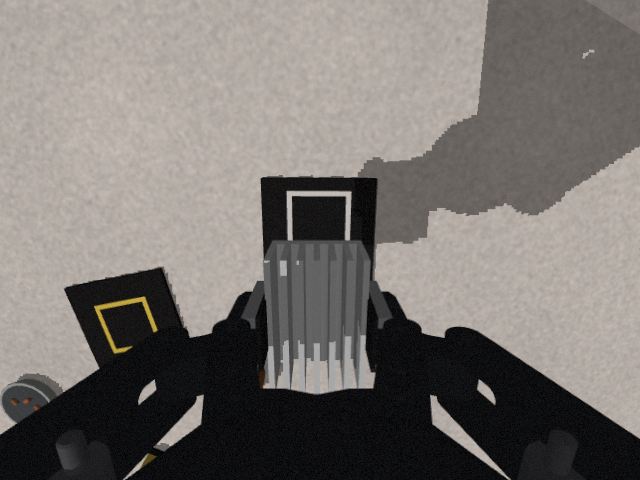

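Heat sink is held square over the white outline, with the tile's top edge at columns 261–377 and the sink centred on it. Lowering and releasing.

```bash
python3 -m handwheel '0 0 -0.2 0 0 0; 0 0 -0.4 0 0 0; 0 0 -0.6 0 0 0; 0 0 -0.8 0 0 0; 0 0 -0.95 0 0 0'
python3 -m handwheel '0 0 -0.08 0 0 0; 0 0 -0.14 0 0 0; 0 0 -0.18 0 0 0; 0 0 -0.2 0 0 0; 0 0 -0.2 0 0 0'
python3 -m handwheel '0 0 0 0 0 0; 0 0 0 0 0 0; 0 0 0 0 0 0; 0 0 0 0 0 0; 0 0 0 0 0 0; 0 0 0 0 0 0' 0.75
python3 -m handwheel '0 0 0.1 0 0 0; 0 0 0.3 0 0 0; 0 0 0.5 0 0 0; 0 0 0.75 0 0 0; 0 0 1 0 0 0' 1
python3 -c "from h import *;st()"
```

```text
time: 16.7
ee_pos: [0.3899, 0.2818, 0.0273]
eef_rot: [-0.0, -3.141, 0.001]
force: [0.4, -0.4, -0.8]
opening: 0.0397
grasp_force: 51.1
time: 17.2
ee_pos: [0.3903, 0.2829, 0.009]
eef_rot: [-0.002, 3.141, 0.001]
force: [0.3, -2.0, 2.5]
opening: 0.0388
grasp_force: 51.4
time: 17.8
ee_pos: [0.3899, 0.2828, 0.0083]
eef_rot: [0.002, -3.142, 0.0]
force: [0.8, -1.1, -0.0]
opening: 0.0642
grasp_force: 0.0
time: 18.3
ee_pos: [0.3897, 0.2826, 0.1097]
eef_rot: [0.002, -3.141, 0.0]
force: [0.3, -0.3, 0.0]
opening: 0.0856
grasp_force: 0.0
t 18.30 tcp [0.3897 0.2826 0.1097] phi 90.1 toolz [-0. -0. -1.] open 0.0856 gf 0.0 F [ 0.3 -0.3  0. ] q [ 0.6   0.41  2.02 -0.    0.71 -0.97]
```

```bash
python3 -m handwheel '0.18 0.1 0.05 0 0 0; 0.36 0.18 0.1 0 0 0; 0.54 0.26 0.15 0 0 0; 0.75 0.36 0.15 0 0 0'
python3 -m handwheel '0.18 0.1 0.05 0 0 0; 0.36 0.18 0.1 0 0 0; 0.54 0.26 0.15 0 0 0; 0.75 0.37 0.15 0 0 0; 0.75 0.37 0.15 0 0 0; 0.75 0.37 0.15 0 0 0'
python3 - <<'E'
from h import *
st();m=arm.camera_model("wrist");im=arm.get_image("wrist");cv2.imwrite("pics/w5.png",im)
np.savez("w5.npz",**m)
c=w2pix(m,[.5395,.356,.045])[0];print(c)
u,v=c.astype(int);cv2.imwrite("pics/w5c.png",cv2.resize(im[v-60:v+60,u-60:u+60],None,fx=4.5,fy=4.5,interpolation=cv2.INTER_CUBIC));print(u-60,v-60)
E
```

```text
time: 18.7
ee_pos: [0.4656, 0.3191, 0.1249]
eef_rot: [-0.002, 3.141, 0.001]
force: [-1.2, 0.6, -0.3]
opening: 0.0853
grasp_force: 0.0
time: 19.3
ee_pos: [0.5395, 0.3555, 0.1385]
eef_rot: [0.002, -3.141, 0.001]
force: [-0.9, 0.3, 0.4]
opening: 0.0854
grasp_force: 0.0
t 19.30 tcp [0.5395 0.3555 0.1385] phi 90.1 toolz [-0.001 -0.    -1.   ] open 0.0854 gf 0.0 F [-0.9  0.3  0.4] q [ 0.56  0.56  1.64  0.    0.94 -1.01]
[314.89795009 241.71078964]
254 181
```

View pics/w5c.png

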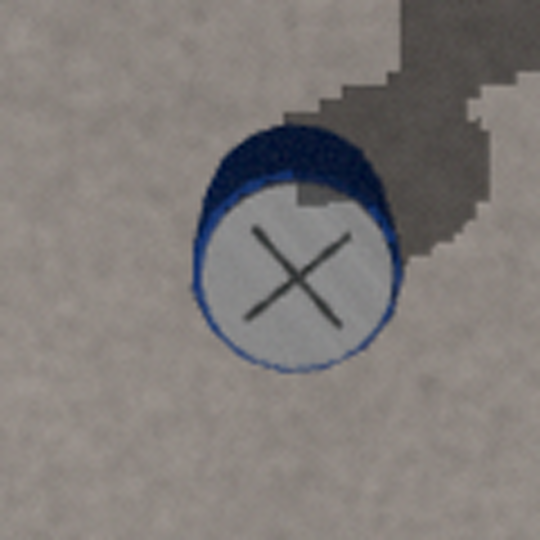

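Capacitor top is at pixel (320,242), about 4 mm to +y of the hover point. I'll shift half of that and let the fingers centre it.

```bash
python3 -m handwheel '0 0.03 -0.2 0 0 0; 0 0.03 -0.4 0 0 0; 0 0.03 -0.6 0 0 0; 0 0.03 -0.8 0 0 0; 0 0.03 -0.95 0 0 0'
python3 -m handwheel '0 0 -0.1 0 0 0; 0 0 -0.2 0 0 0; 0 0 -0.3 0 0 0; 0 0 -0.33 0 0 0; 0 0 -0.33 0 0 0'
python3 -m handwheel '0 0 0 0 0 0; 0 0 0 0 0 0; 0 0 0 0 0 0; 0 0 0 0 0 0; 0 0 0 0 0 0; 0 0 0 0 0 0; 0 0 0 0 0 0; 0 0 0 0 0 0' 0 40
python3 -m handwheel '0 0 0 0 0 0; 0 0 0.05 0 0 0; 0 0 0.1 0 0 0; 0 0 0.2 0 0 0'
python3 -c "from h import *;st()"
```

```text
time: 19.85
ee_pos: [0.5384, 0.358, 0.0422]
eef_rot: [0.002, -3.14, 0.002]
force: [-0.3, -0.1, -0.9]
opening: 0.0853
grasp_force: 0.0
time: 20.35
ee_pos: [0.5398, 0.3587, 0.01]
eef_rot: [0.002, -3.141, 0.001]
force: [0.4, 0.1, -0.4]
opening: 0.0853
grasp_force: 0.0
time: 21.15
ee_pos: [0.5403, 0.3591, 0.0109]
eef_rot: [-0.002, 3.141, 0.001]
force: [-0.7, -0.5, 5.9]
opening: 0.0336
grasp_force: 39.8
time: 21.55
ee_pos: [0.5393, 0.3584, 0.0301]
eef_rot: [0.002, -3.14, 0.001]
force: [-0.7, 0.4, -0.8]
opening: 0.0339
grasp_force: 39.8
t 21.55 tcp [0.5393 0.3584 0.0301] phi 90.1 toolz [-0.001 -0.001 -1.   ] open 0.0339 gf 39.8 F [-0.7  0.4 -0.8] q [ 0.57  0.72  1.66 -0.    0.76 -1.  ]
```

```bash
python3 -m handwheel '0 0 0.15 0 0 0; 0 0 0.4 0 0 0; 0 0 0.65 0 0 0; 0 0 0.9 0 0 0; 0 0 1 0 0 0' >/dev/null
python3 -m handwheel '-0.02 -0.12 0 0 0 -0.02; -0.06 -0.32 0 0 0 -0.04; -0.1 -0.54 0 0 0 -0.06; -0.14 -0.75 0 0 0 -0.08; -0.17 -0.92 0 0 0 -0.11' >/dev/null
python3 -m handwheel '-0.03 -0.18 0 0 0 -0.02; -0.06 -0.36 0 0 0 -0.04; -0.1 -0.54 0 0 0 -0.06; -0.14 -0.73 0 0 0 -0.08; -0.17 -0.92 0 0 0 -0.11' >/dev/null
python3 -m handwheel '-0.03 -0.18 0 0 0 -0.02; -0.06 -0.36 0 0 0 -0.04; -0.1 -0.54 0 0 0 -0.06; -0.14 -0.73 0 0 0 -0.08; -0.17 -0.92 0 0 0 -0.11' >/dev/null
python3 -m handwheel '-0.03 -0.18 0 0 0 -0.02; -0.06 -0.36 0 0 0 -0.04; -0.1 -0.54 0 0 0 -0.06; -0.14 -0.73 0 0 0 -0.08; -0.17 -0.92 0 0 0 -0.11' >/dev/null
python3 -m handwheel '-0.03 -0.18 0 0 0 -0.02; -0.06 -0.36 0 0 0 -0.04; -0.1 -0.54 0 0 0 -0.06; -0.14 -0.73 0 0 0 -0.08; -0.18 -0.91 0 0 0 -0.11; -0.18 -0.91 0 0 0 -0.11; -0.18 -0.91 0 0 0 -0.11'
python3 - <<'E'
from h import *
st();m=arm.camera_model("wrist");cv2.imwrite("pics/w6.png",arm.get_image("wrist"))
np.savez("w6.npz",**m)
E
```

```text
time: 24.75
ee_pos: [0.4536, -0.1006, 0.1304]
eef_rot: [0.673, 3.068, 0.0]
force: [-1.1, -0.1, 0.0]
opening: 0.0337
grasp_force: 39.9
t 24.75 tcp [ 0.4536 -0.1006  0.1304] phi 65.2 toolz [ 0.  0. -1.] open 0.0337 gf 39.9 F [-1.1 -0.1  0. ] q [-0.24  0.35  2.05  0.    0.74 -1.38]
```

View pics/w6.png

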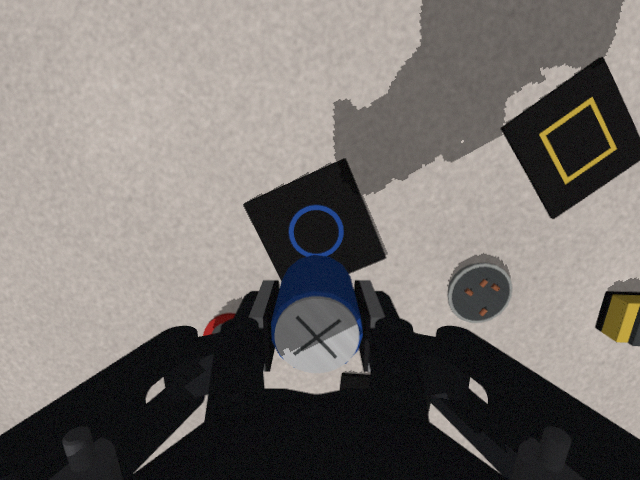

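The capacitor is held above its ring; ring centre (316,231), capacitor top centre about (317,335).

```bash
python3 - <<'E'
from h import *
m=dict(np.load("w6.npz"))
print(pix2w(m,[(316,231)],.005),pix2w(m,[(317,335)],.165),pix2w(m,[(578,140)],.005))
E
python3 -m handwheel '0 0 -0.2 0 0 0; 0 0 -0.4 0 0 0; 0 0 -0.6 0 0 0; 0 0 -0.8 0 0 0; 0 0 -0.95 0 0 0'
python3 -m handwheel '0 0 -0.08 0 0 0; 0 0 -0.14 0 0 0; 0 0 -0.18 0 0 0; 0 0 -0.19 0 0 0; 0 0 -0.19 0 0 0'
```

```text
[[ 0.45349387 -0.09916847  0.005     ]] [[ 0.45252916 -0.0980276   0.165     ]] [[0.47273014 0.11905698 0.005     ]]
time: 25.3
ee_pos: [0.4537, -0.0994, 0.0343]
eef_rot: [-0.669, -3.069, -0.0]
force: [0.1, -0.6, -0.4]
opening: 0.0342
grasp_force: 39.9
time: 25.8
ee_pos: [0.4542, -0.1002, 0.0166]
eef_rot: [0.671, 3.068, -0.0]
force: [0.5, -0.3, -0.3]
opening: 0.034
grasp_force: 39.9
```

Aligned within 2 mm. Release, rise, then go to the transformer at (0.638,0.121).

```bash
python3 -m handwheel '0 0 -0.01 0 0 0; 0 0 -0.01 0 0 0; 0 0 -0.01 0 0 0'
python3 -m handwheel '0 0 0 0 0 0; 0 0 0 0 0 0; 0 0 0 0 0 0; 0 0 0 0 0 0; 0 0 0 0 0 0; 0 0 0 0 0 0' 0.75
python3 -m handwheel '0 0 0.1 0 0 0; 0 0 0.3 0 0 0; 0 0 0.5 0 0 0; 0 0 0.75 0 0 0; 0 0 1 0 0 0' 1
python3 -m handwheel '0.15 0.18 0.05 0 0 0; 0.3 0.36 0.1 0 0 0; 0.45 0.54 0.2 0 0 0; 0.61 0.74 0.2 0 0 0'
python3 -m handwheel '0.15 0.18 0 0 0 0; 0.3 0.36 0 0 0 0; 0.45 0.54 0 0 0 0; 0.61 0.74 0 0 0 0'
python3 -m handwheel '0.15 0.18 0 0 0 0; 0.3 0.36 0 0 0 0; 0.45 0.54 0 0 0 0; 0.62 0.74 0 0 0 0; 0.62 0.74 0 0 0 0; 0.62 0.74 0 0 0 0'
python3 - <<'E'
from h import *
st();m=arm.camera_model("wrist");im=arm.get_image("wrist");cv2.imwrite("pics/w7.png",im)
np.savez("w7.npz",**m)
c=w2pix(m,[.638,.1205,.026])[0];print(c)
u,v=c.astype(int);cv2.imwrite("pics/w7c.png",cv2.resize(im[v-60:v+60,u-60:u+60],None,fx=4.5,fy=4.5,interpolation=cv2.INTER_CUBIC));print(u-60,v-60)
E
```

```text
time: 26.1
ee_pos: [0.4544, -0.1003, 0.0159]
eef_rot: [0.671, 3.068, -0.0]
force: [-1.0, 0.0, 6.1]
opening: 0.0339
grasp_force: 40.3
time: 26.7
ee_pos: [0.4539, -0.1002, 0.0153]
eef_rot: [-0.671, -3.069, 0.0]
force: [0.4, 0.0, 0.7]
opening: 0.0639
grasp_force: 0.0
time: 27.2
ee_pos: [0.4537, -0.1001, 0.1168]
eef_rot: [-0.671, -3.069, 0.0]
force: [-0.3, -0.1, 0.8]
opening: 0.0853
grasp_force: 0.0
time: 27.6
ee_pos: [0.5161, -0.0257, 0.1373]
eef_rot: [0.671, 3.066, 0.0]
force: [-0.8, -0.5, -0.1]
opening: 0.0857
grasp_force: 0.0
time: 28.0
ee_pos: [0.5762, 0.0485, 0.1361]
eef_rot: [0.672, 3.069, -0.0]
force: [0.3, -0.3, -0.1]
opening: 0.0852
grasp_force: 0.0
time: 28.6
ee_pos: [0.6376, 0.122, 0.1356]
eef_rot: [-0.67, -3.069, 0.0]
force: [0.1, -0.6, 0.3]
opening: 0.0855
grasp_force: 0.0
t 28.60 tcp [0.6376 0.122  0.1356] phi 65.4 toolz [-0. -0. -1.] open 0.0855 gf 0.0 F [ 0.1 -0.6  0.3] q [ 0.17  0.57  1.63 -0.    0.94 -0.97]
[312.85512179 238.14874797]
252 178
```

View pics/w7c.png

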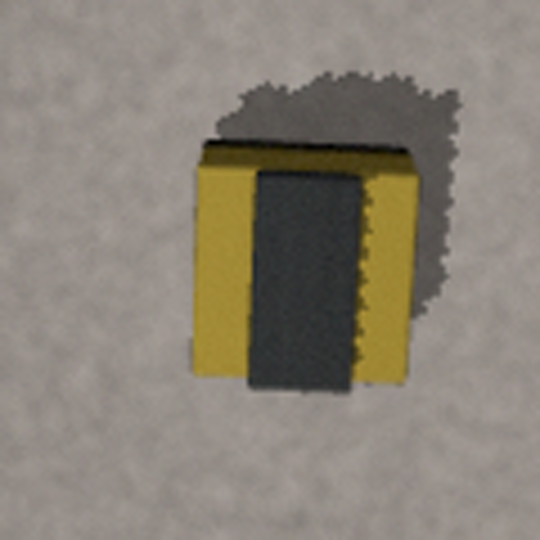

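Transformer's yellow top corners in the crop are (198,164), (418,174), (407,383) and (192,377), so it is turned about 2° from the gripper.

Run:
```python
from h import *
m=dict(np.load("w7.npz"))
w=pix2w(m,[(252+x/4.5-.4,178+y/4.5-.4) for x,y in [(198,164),(418,174),(407,383),(192,377)]],.026)
e=np.roll(w,-1,0)-w;print(w.mean(0).round(4),np.hypot(*e[:,:2].T).round(3),np.degrees(np.arctan2(e[:,1],e[:,0])).round(1))
```

```text
[0.6407 0.1246 0.026 ] [0.037 0.037 0.038 0.038] [  62.7  -26.4 -116.3  152.8]
```

```bash
python3 -m handwheel '0.02 0.01 -0.2 0 0 -0.05; 0.02 0.01 -0.4 0 0 -0.05; 0.02 0.01 -0.6 0 0 -0.05; 0.02 0.01 -0.8 0 0 -0.05; 0.02 0.01 -0.95 0 0 -0.05'
python3 -m handwheel '0 0 -0.1 0 0 0; 0 0 -0.2 0 0 0; 0 0 -0.3 0 0 0; 0 0 -0.37 0 0 0; 0 0 -0.37 0 0 0'
python3 -m handwheel '0 0 0 0 0 0; 0 0 0 0 0 0; 0 0 0 0 0 0; 0 0 0 0 0 0; 0 0 0 0 0 0; 0 0 0 0 0 0; 0 0 0 0 0 0; 0 0 0 0 0 0' 0 50
python3 -m handwheel '0 0 0 0 0 0; 0 0 0.05 0 0 0; 0 0 0.1 0 0 0; 0 0 0.2 0 0 0'
python3 -c "from h import *;st()"
```

```text
time: 29.15
ee_pos: [0.6387, 0.1218, 0.0393]
eef_rot: [-0.733, -3.053, 0.001]
force: [0.2, 0.1, 0.1]
opening: 0.0856
grasp_force: 0.0
time: 29.65
ee_pos: [0.6394, 0.1227, 0.0024]
eef_rot: [-0.731, -3.054, 0.001]
force: [0.7, -0.0, 0.1]
opening: 0.0853
grasp_force: 0.0
time: 30.45
ee_pos: [0.6405, 0.1229, 0.0041]
eef_rot: [0.731, 3.054, 0.001]
force: [0.0, 0.8, 4.8]
opening: 0.0369
grasp_force: 51.6
time: 30.85
ee_pos: [0.6392, 0.1226, 0.023]
eef_rot: [-0.731, -3.054, 0.001]
force: [-0.7, 0.8, -0.4]
opening: 0.0371
grasp_force: 51.0
t 30.85 tcp [0.6392 0.1226 0.023 ] phi 63.1 toolz [-0.002 -0.    -1.   ] open 0.0371 gf 51.0 F [-0.7  0.8 -0.4] q [ 0.17  0.73  1.66  0.    0.75 -0.93]
```

```bash
python3 -m handwheel '0 0 0.15 0 0 0; 0 0 0.4 0 0 0; 0 0 0.65 0 0 0; 0 0 0.9 0 0 0; 0 0 1 0 0 0' >/dev/null
python3 -m handwheel '-0.12 0 0 0 0 0.06; -0.28 -0.01 0 0 0 0.15; -0.46 -0.01 0 0 0 0.25; -0.66 -0.02 0 0 0 0.35; -0.83 -0.02 0 0 0 0.43'
python3 -m handwheel '-0.17 0 0 0 0 0.08; -0.34 -0.01 0 0 0 0.17; -0.51 -0.02 0 0 0 0.26; -0.68 -0.03 0 0 0 0.35; -0.83 -0.03 0 0 0 0.43; -0.83 -0.03 0 0 0 0.43; -0.83 -0.03 0 0 0 0.43'
python3 - <<'E'
from h import *
st();m=arm.camera_model("wrist");cv2.imwrite("pics/w8.png",arm.get_image("wrist"))
np.savez("w8.npz",**m)
E
```

```text
time: 31.85
ee_pos: [0.5556, 0.1206, 0.1233]
eef_rot: [-0.203, -3.134, 0.0]
force: [-0.6, -1.1, -0.5]
opening: 0.0367
grasp_force: 51.0
time: 32.55
ee_pos: [0.4745, 0.1179, 0.1237]
eef_rot: [-0.32, 3.124, 0.0]
force: [1.2, 1.4, -0.9]
opening: 0.037
grasp_force: 51.0
t 32.55 tcp [0.4745 0.1179 0.1237] phi 101.7 toolz [ 0.001  0.    -1.   ] open 0.0370 gf 51.0 F [ 1.2  1.4 -0.9] q [ 0.22  0.39  2.   -0.    0.75 -1.56]
```

View pics/w8.png

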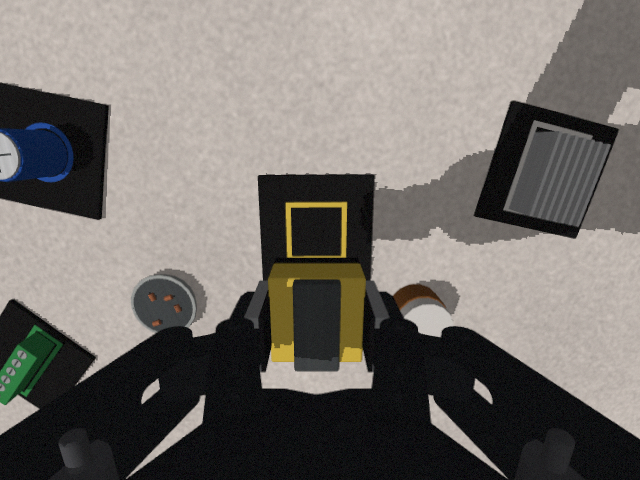

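The transformer is square over the yellow outline (tile top edge columns 258–375, outline centre about 316). The other three parts sit on their tiles. Lowering.

```bash
python3 -m handwheel '-0.01 0 -0.2 0 0 0; -0.01 0 -0.4 0 0 0; -0.01 0 -0.6 0 0 0; -0.01 0 -0.8 0 0 0; -0.01 0 -0.95 0 0 0'
python3 -m handwheel '0 0 -0.08 0 0 0; 0 0 -0.14 0 0 0; 0 0 -0.18 0 0 0; 0 0 -0.2 0 0 0; 0 0 -0.2 0 0 0'
python3 -m handwheel '0 0 0 0 0 0; 0 0 0 0 0 0; 0 0 0 0 0 0; 0 0 0 0 0 0; 0 0 0 0 0 0; 0 0 0 0 0 0' 0.7
python3 -m handwheel '0 0 0.1 0 0 0; 0 0 0.3 0 0 0; 0 0 0.5 0 0 0; 0 0 0.75 0 0 0; 0 0 1 0 0 0'
python3 -m handwheel '-0.2 0 0.2 0 0 0; -0.4 0 0.4 0 0 0; -0.6 0 0.6 0 0 0; -0.8 0 0.8 0 0 0; -0.9 0 1 0 0 0; -0.9 0 1 0 0 0; -0.9 0 1 0 0 0'
python3 - <<'E'
from h import *
st();im=arm.get_image("top");cv2.imwrite("pics/top9.png",im)
cv2.imwrite("pics/c9.png",cv2.resize(im[170:350,130:440],None,fx=2.5,fy=2.5,interpolation=cv2.INTER_CUBIC))
E
```

```text
time: 33.1
ee_pos: [0.4738, 0.1178, 0.0271]
eef_rot: [-0.32, 3.125, -0.0]
force: [-0.0, -0.3, -1.4]
opening: 0.0373
grasp_force: 51.0
time: 33.6
ee_pos: [0.4736, 0.1179, 0.009]
eef_rot: [-0.322, 3.124, 0.0]
force: [-1.2, -0.2, 1.9]
opening: 0.0371
grasp_force: 51.1
time: 34.2
ee_pos: [0.4729, 0.1178, 0.0083]
eef_rot: [0.322, -3.125, 0.0]
force: [-0.3, -0.9, 0.3]
opening: 0.0596
grasp_force: 0.0
time: 34.7
ee_pos: [0.4727, 0.1177, 0.1097]
eef_rot: [0.322, -3.125, 0.0]
force: [0.9, 0.2, 0.1]
opening: 0.0597
grasp_force: 0.0
time: 35.4
ee_pos: [0.3833, 0.1179, 0.2089]
eef_rot: [-0.322, 3.123, 0.0]
force: [-0.1, 0.2, -0.5]
opening: 0.0599
grasp_force: 0.0
t 35.40 tcp [0.3833 0.1179 0.2089] phi 101.8 toolz [ 0.002  0.001 -1.   ] open 0.0599 gf 0.0 F [-0.1  0.2 -0.5] q [ 0.27  0.12  2.12 -0.    0.9  -1.51]
```

View pics/c9.png

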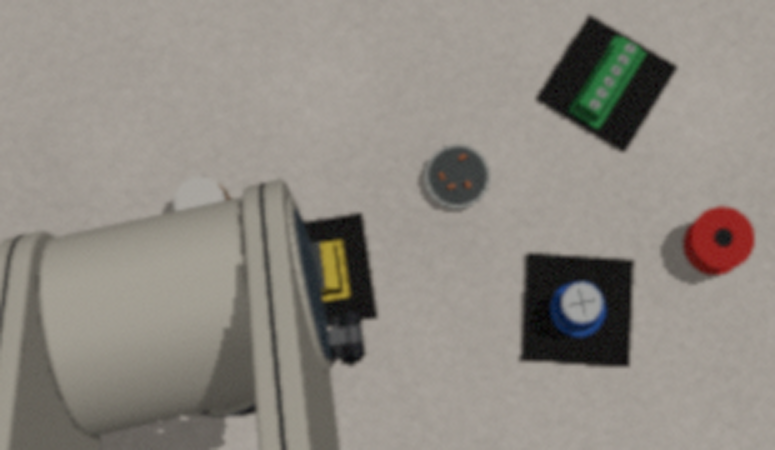

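Run:
```python
from h import *
cm=arm.camera_model("top")
p=lambda x,y,z:pix2w(cm,[(130+(x+.5)/2.5-.5,170+(y+.5)/2.5-.5)],z).round(4)[0]
print("cap",p(582,302,.05),"term",p(614,75,.027),"spool",p(721,240,.038))
```

```text
cap [ 0.4536 -0.1009  0.05  ] term [ 0.6496 -0.1244  0.027 ] spool [ 0.5111 -0.2131  0.038 ]
```

All within about 4 mm of their tile centres, and the spool hasn't moved. Handing in.

```bash
python3 -c "
from rig import arm
print(arm.finish_job())"
```

```text
the job is handed in; nothing more can be done
None
```

I set all four parts down on their matching tiles and handed the job in at about 35 s of robot time. The capacitor and terminal measured within 4 mm of centre in the last top view. The heat sink and transformer were hidden by the arm there, so I judged them only by wrist-camera alignment and arm position at release. The spool had not moved, I did not re-measure the jar, and no verdict was returned.

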